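# Set the mould by the drying box and crack its stuck lid ajar

### The job

Slide the round blue mould over the table, without lifting it, until it stands centred in the yellow ring on the green mat, ready to go into the drying box. Then take the orange grip, pull the box's stuck lid free of its seal without letting it fly wide open, and finish while still holding it slightly ajar, with a gap of about 30 mm at the front edge: do not let go, the lid would fall shut. Leave the other things on the table alone.

Things in the scene. Friction and masses are not known exactly. Their poses are not given: they have to be found in the camera images.
- mould_center (a point): round blue casting mould, a solid disc with a cream bone shape let into its flat grey top and a white seam round its side: 120 mm diameter, 46 mm tall, 0.3 to 0.7 kg, standing loose on the table; the point is its centre, 23 mm above the table. Too wide to grip across; it slides on the table.
- spot (a point): centre of the yellow ring (148 mm outer, 132 mm inner diameter, with a yellow dot in the middle) painted on a flat green cutting mat (220 x 200 mm) that lies on the table; the point is at table height. The mat has no edge to climb. The mould centred here stands just inside the ring.
- lid (a joint): lid angle in rad: 0 shut (may read 0.01 off), grows as the front edge rises, stop at 0.5. Front gap = 200 mm x sin(angle): 0.15 rad is 30 mm. The seal sticks: about 16 N straight up at the grip starts the lid; the pull fades as it opens, and past 0.07 rad only about 3 to 6 N (the lid's weight and some friction) is left. The lid falls shut when let go.
- lid_grip (a point): centre of the orange block on top of the clear lid near its front edge: 50 mm (x) by 16 mm thick (y) by 48 mm tall (z). Point 140 mm above the table when shut; block's foot (lid top) 26 mm below it, block's top 22 mm above. Pinch it from above across the 16 mm. It turns with the lid: y is parallel to the hinge, x points to the hinge; hinge line 160 mm along x and 36 mm down z.
- hinge_line (a point): middle of the lid's hinge line, at the drying box's far upper edge, 104 mm above the table, fixed; y is the hinge line, x points away from the box's front. The box (white, fixed to the table, 104 mm high to the underside of the 10 mm thick clear lid) reaches from here 200 mm along -x and 100 mm to either side along y.
- glue_mid (a point): glue bottle, white with orange cap, upright, 52 mm diameter, 140 mm tall; the point is its centre, half-way up. Leave alone.
- jar_mid (a point): closed amber glass jar, 60 mm diameter, 70 mm tall; the point is its centre, half-way up. Leave alone.
- tape_mid (a point): roll of yellow tape lying flat, 80 mm diameter, 35 mm tall; the point is its centre, half-way up. Leave alone.
- pot_mid (a point): white ceramic cup, 68 mm across the rim, 75 mm tall; the point is its centre, half-way up. Leave alone.
- block_mid (a point): cork sanding block lying flat, 90 x 55 x 35 mm (x, y, z); the point is its centre, half-way up. Leave alone.
- bone_mid (a point): green plastic model of a long bone lying on the table, 200 mm along its x, about 40 mm wide, 35 mm tall; the point is its middle, half-way up. Leave alone.
There are look-alikes about, which are no part of the job. Of the things that look like the part that bears mould_center, the larger one is meant.

How it is judged:
By the outcome, as a careful person would: the job done as asked, in the order asked, and still so for the second after the job is handed in, while the arm keeps its last pose, push and grip.
It also fails if it takes over 51 s, if anything falls off the work surface, if the arm or the gripper's body presses on something with over 40 N, if the wrist force passes 120 N, or if a joint passes its speed limit or range.

### The arm

A 7-joint arm with a two-finger parallel gripper is mounted at the origin on the work surface. World frame = base frame: x ahead of the robot, y to its left, z up, the work surface at z = 0. Lengths are in m, angles in degrees, forces in N, time in s.
With the tool pointing down it reaches from about 0.4 to 0.85 m from the base axis. Payload 6.9 kg.
Tool frame: the origin (TCP) lies at the centre of the arm's flange, where the gripper is bolted on; the fingertips stand 173 mm ahead of it and the grasp point (between the pads) lies 155 mm ahead of it (ctrl.grasp_offset is the distance from the TCP to the grasp point, in m); z points along the fingers, y is the direction in which the jaws open and shut (so a half turn about z gives the same grasp; the last joint's range is limited). The gripper opens to 85 mm and grips with 20 to 120 N. Pads are 22 mm wide; open, the fingers measure 114 mm over their backs; the gripper's body (76 mm by 85 mm) begins 54 mm behind the grasp point. The pads swing forward as they close: fully open they stand 13 mm farther back than shut.
Start: joints at [69.815, 29.078, -13.613, 85.955, 7.202, 65.827, -8.869], TCP at [0.276, -0.561, 0.405] pointing down, gripper open.
Joint ranges: [-176.47, 176.47], [-13.61, 117.27], [-81.72, 77.17], [0.22, 143.17], [-87.28, 267.28], [10, 112.55], [-165.47, 165.47]. Speed limits (degrees/s): [136.94, 136.94, 180, 180, 180, 180, 180].

### API

Orientations are given as [roll, pitch, yaw] about the fixed x, y, z axes, in that order (R = Rz(yaw) Ry(pitch) Rx(roll)).
In Python, from plant import telemetry, eyes, ctrl gives the robot as it stands. The module is installed in compiled form; this text tells all that it offers.
- The arm moves only by the shell command python3 -m handwheel 'ROWS' [FORCE]. ROWS is JSON, a list of rows, each an object with "delta_pos": the shift along the world's x, y, z in m, a list of three; "angular": the turn, a rotation vector about the world's x, y, z in rad, a list of three; "claw": the closure, from 0 (fully open) to 1 (shut). A call has exactly 5 rows; each row shifts and turns the commanded pose from where the row before left it; what a row does not reach is not made up. A row lasts 1/12 s, in which the tool goes at most 41.7 mm and 7.16 degrees, less where a joint would pass 70% of its speed; a pose out of reach is approached as far as the arm can. A call with a gripper value outside its range is refused whole. The fingers move at their own pace and stop on an object; FORCE is the grip in N (left out, the last holds). Time passes only in rows, so rows that do not move let the fingers close, or fill a call up. It gives the time, the measured TCP pose, the force and the opening at its end, in the units of the state.
- telemetry.observe(): the state, without advancing time (a new reading comes with each control period).
- eyes.capture(name): name is "side" or "top"; returns the picture (400x640x3 uint8, blue, green, red); there is no depth.
- eyes.get_calibration(name): a dict with "vertical_fov" (degrees; the focal length in pixels is half the picture's height over the tangent of half this angle, whatever the lens; pixels are square), "cx", "cy" (the principal point, pixels), "R" (3x3) and "t" (3): a world point X has camera coordinates R X + t. Camera axes: x right, y down, z forward; pixel columns grow to the right and rows downward; lengths in m; the calibration is good to about 2 mm. A picture is of the moment at which its call begins. get_calibration takes no time and is no camera call.
- ctrl.job_done(): hands the job in, once; it reports no verdict.
The state is a dict: "t": time; "joint_pos": joint angles; "dq": joint speeds; "joint_torque": joint torques, N m; "tool_pos": TCP position; "eef_rot": TCP orientation; "force": force on the tool from outside, world axes, zero at the start; "wrist_torque": the same for the moment, N m; "finger_gap": finger opening in m.
Only numpy, scipy, OpenCV 4.12 (cv2) and the standard library are available. Lean on these libraries where they do the work, as an engineer would, in place of code of your own. Each camera call takes 0.05 s, during which the arm holds its last target.

## Working session

There is one attempt and no reset: what is moved stays moved. The work goes in short steps, Python scripts to look and compute and a shell command to move; the robot and the scene stay as the last step left them, time stands still between calls to the robot, and variables do not carry over. Pictures are saved under pics/ and viewed, and the job is handed in when it is done.

```bash
mkdir -p pics; python3 - <<'E'
from plant import telemetry, eyes, ctrl
import cv2
print(telemetry.observe(), ctrl.grasp_offset)
for n in("side","top"):
    c=eyes.get_calibration(n);print(n,c)
    cv2.imwrite(f"pics/{n}0.png",eyes.capture(n))
E
```

```text
{'t': 0.0, 'joint_pos': array([ 69.8152747 ,  29.12642326, -13.60848637,  86.0080062 ,
         7.20255289,  65.82831832,  -8.86975499]), 'dq': array([ 0.0211361 , -0.11845902, -0.06707165,  0.05484687, -0.00797051,
       -0.07036775,  0.04348044]), 'joint_torque': array([-9.10773997e-04, -6.20601153e+01, -2.18650885e+00, -2.49650860e+01,
        1.27116346e-02,  1.21932602e-02, -1.10913588e-04]), 'tool_pos': array([ 0.27607285, -0.56050878,  0.40382363]), 'eef_rot': array([-1.79896149e+02,  2.72932722e-03,  2.62295895e+01]), 'force': array([0.19665897, 0.8660548 , 0.47027306]), 'wrist_torque': array([-0.02695034,  0.03351717, -0.00091901]), 'finger_gap': 0.08539485631453092} 0.1547
side {'vertical_fov': 57.78927256651709, 'cx': 320.94852824996116, 'cy': 202.62208628538437, 'R': array([[-0.88912551, -0.45755561,  0.00993416],
       [-0.29515488,  0.55668789, -0.77651928],
       [ 0.34977053, -0.69335521, -0.63001518]]), 't': array([0.5587617 , 0.21713907, 1.05807482])}
top {'vertical_fov': 53.918550717003846, 'cx': 315.8123015879726, 'cy': 194.65279174342916, 'R': array([[ 0.02290529, -0.99970225, -0.00841154],
       [-0.99306698, -0.02178132, -0.11551432],
       [ 0.11529671,  0.01099911, -0.9932702 ]]), 't': array([0.07823746, 0.57693856, 1.14921443])}
```

View pics/side0.png

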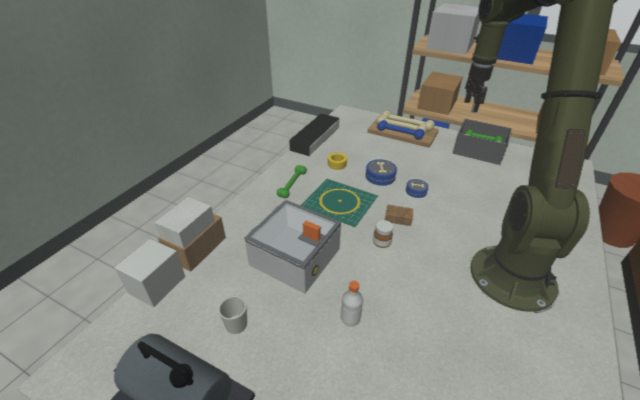

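View pics/top0.png

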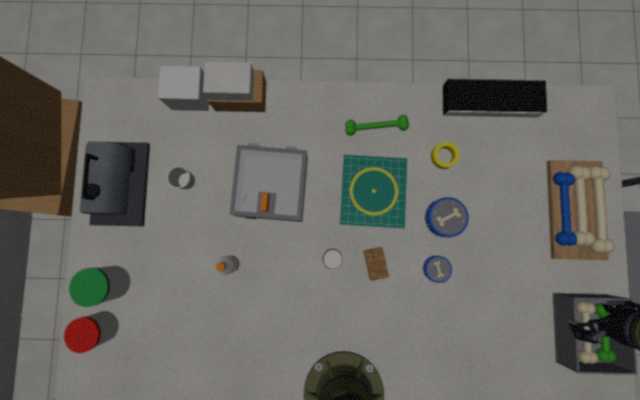

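The top view shows two blue discs. (447,217) is about 43 px across and (438,269) about 29 px across, so the larger one at (447,217) fits the 120 mm mould. The ring is at (374,191). The orange grip is at (264,202), with the box hinge at its far (upper) edge.

```bash
cat > h.py <<'E'
from plant import telemetry, eyes, ctrl
import cv2, numpy as np
cal={n:eyes.get_calibration(n) for n in("side","top")}
def ray(n,u,v):
    c=cal[n];f=200/np.tan(np.radians(c["vertical_fov"]/2));R=np.array(c["R"]);t=np.array(c["t"])
    d=R.T@np.array([(u-c["cx"])/f,(v-c["cy"])/f,1]);return -R.T@t,d/np.linalg.norm(d)
def on(n,u,v,z):
    o,d=ray(n,u,v);return o+d*(z-o[2])/d[2]
def proj(n,X):
    c=cal[n];f=200/np.tan(np.radians(c["vertical_fov"]/2));p=np.array(c["R"])@X+c["t"];return c["cx"]+f*p[0]/p[2],c["cy"]+f*p[1]/p[2]
def tri(a,b):
    (o1,d1),(o2,d2)=ray("side",*a),ray("top",*b)
    s=np.linalg.lstsq(np.c_[d1,-d2],o2-o1,rcond=None)[0];p,q=o1+s[0]*d1,o2+s[1]*d2
    return (p+q)/2,np.linalg.norm(p-q)
def mask(im,lo,hi,roi):
    h=cv2.cvtColor(im,cv2.COLOR_BGR2HSV);m=cv2.inRange(h,np.array(lo),np.array(hi));k=np.zeros_like(m)
    x0,y0,x1,y1=roi;k[y0:y1,x0:x1]=m[y0:y1,x0:x1];return k
def blobs(m,amin=8):
    cs,_=cv2.findContours(m,cv2.RETR_EXTERNAL,cv2.CHAIN_APPROX_NONE)
    return sorted([c for c in cs if cv2.contourArea(c)>amin],key=cv2.contourArea,reverse=True)
E
python3 - <<'E'
from h import *
s=cv2.imread("pics/side0.png");t=cv2.imread("pics/top0.png")
cv2.imwrite("pics/c1.png",cv2.resize(t[110:290,210:490],None,fx=2.8,fy=2.8,interpolation=cv2.INTER_CUBIC))
cv2.imwrite("pics/c2.png",cv2.resize(s[140:300,230:440],None,fx=3.7,fy=3.7,interpolation=cv2.INTER_CUBIC))
# yellow ring ellipse / dot
for n,im,roi in(("top",t,(340,150,408,228)),("side",s,(300,178,380,226))):
    m=mask(im,(18,80,80),(34,255,255),roi)
    for c in blobs(m,1):
        M=cv2.boundingRect(c); print(n,"yellow",M,cv2.contourArea(c), cv2.fitEllipse(c) if len(c)>5 else "")
        e=c[:,0,:].mean(0); 
        if len(c)>20: print(on(n,*cv2.fitEllipse(c)[0],0))
for n,im,roi in(("top",t,(420,190,475,290)),("side",s,(355,150,435,205))):
    m=mask(im,(100,90,40),(130,255,255),roi)
    for c in blobs(m,30): print(n,"blue",cv2.boundingRect(c),cv2.fitEllipse(c))
for n,im,roi in(("top",t,(240,180,290,220)),("side",s,(290,210,335,250))):
    m=mask(im,(3,150,100),(17,255,255),roi)
    for c in blobs(m): print(n,"orange",cv2.boundingRect(c),cv2.minAreaRect(c))
E
```

```text
top yellow (350, 168, 48, 47) 1695.5 ((373.401123046875, 190.7509765625), (46.07926940917969, 46.889705657958984), 120.98616790771484)
[ 0.59502016 -0.08637819  0.        ]
side yellow (320, 189, 40, 25) 756.5 ((339.34185791015625, 200.9099578857422), (24.302026748657227, 39.72791290283203), 92.81210327148438)
[ 0.59652018 -0.08503262  0.        ]
top blue (426, 197, 43, 40) ((446.7881164550781, 217.01821899414062), (38.804161071777344, 41.8309440612793), 94.2447738647461)
top blue (424, 256, 28, 27) ((437.4752197265625, 268.7470703125), (25.55549430847168, 27.9265079498291), 121.90782928466797)
side blue (366, 162, 31, 23) ((380.8309326171875, 169.63088989257812), (27.558635711669922, 29.76215362548828), 17.608219146728516)
side blue (407, 182, 21, 16) ((416.6396179199219, 186.86227416992188), (19.29351234436035, 19.470081329345703), 85.79639434814453)
top orange (261, 193, 7, 18) ((264.0, 201.49998474121094), (5.632008075714111, 17.337753295898438), 6.340191841125488)
side orange (304, 222, 16, 19) ((311.0000305175781, 230.50001525878906), (18.569534301757812, 13.55575942993164), 21.801406860351562)
```

```bash
sleep 0
```

```text
(no output)
```

View pics/c1.png

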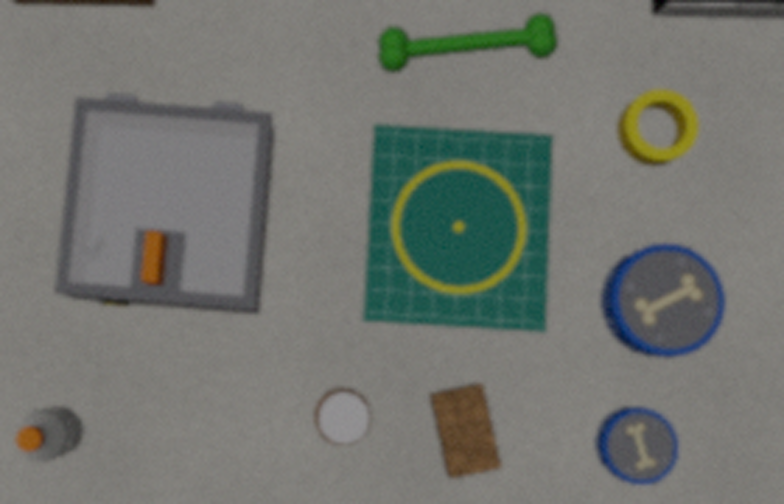

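View pics/c2.png

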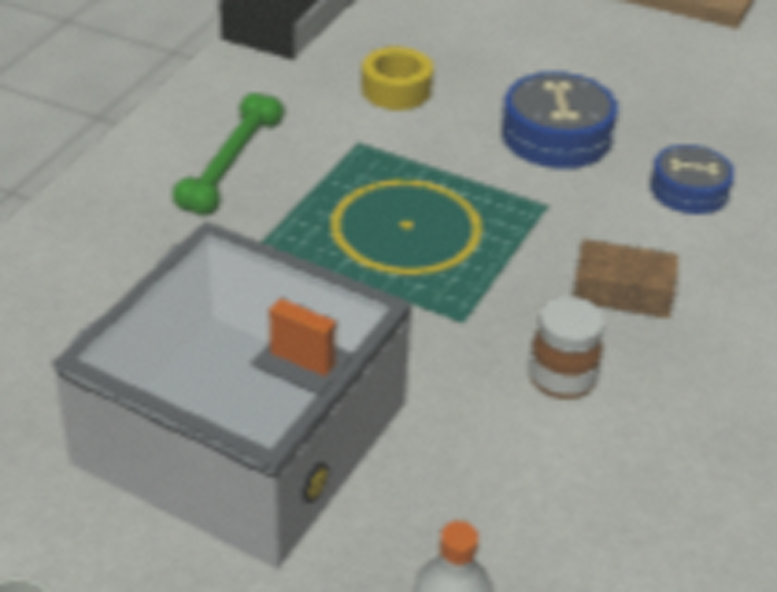

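The crops confirm the larger blue disc: it stands beside the yellow tape, with the small look-alike next to the cork block. Next I locate the mould's top face and the grip.

```bash
python3 - <<'E'
from h import *
s=cv2.imread("pics/side0.png");t=cv2.imread("pics/top0.png")
for n,im,roi in(("top",t,(420,190,475,242)),("side",s,(355,150,402,190))):
    m=mask(im,(100,90,40),(130,255,255),roi)
    m=cv2.morphologyEx(m,cv2.MORPH_CLOSE,np.ones((2,2)))
    cs,h=cv2.findContours(m,cv2.RETR_CCOMP,cv2.CHAIN_APPROX_NONE)
    for c,hh in zip(cs,h[0]):
        if cv2.contourArea(c)<80: continue
        e=cv2.fitEllipse(c); print(n,"hole" if hh[3]>=0 else "outer",e,on(n,*e[0],.046),on(n,*e[0],.023))
# top: disc outline of top face: rightmost/lower edge visible
print("grip tri",tri((311.,230.5),(264.,201.5)))
for z in(.162,.14):print(on("top",264,201.5,z),on("side",311,230.5,z))
for p in((262.5,193),(267.5,193.5),(266.5,210.5),(261,210)):print(on("top",*p,.162))
# box lid corners z=.114
for u,v in((78,98),(272,116),(258,311),(58,294)): print("boxc",on("top",210+u/2.8,110+v/2.8,.114))
for nm,u,v,z in(("glue",30,438,.135),("jar",343,417,.07),("tape",657,127,.035),("block",465,430,.035),("small",640,445,.035),("boneL",393,48,.02),("boneR",540,36,.02),("matTL",375,126,0),("matBR",545,330,0)):
    print(nm,on("top",210+u/2.8,110+v/2.8,z))
print("handle? cup",on("top",180,178,.07))
E
```

```text
top outer ((447.7881164550781, 218.01821899414062), (38.804161071777344, 41.8309440612793), 94.2447738647461) [ 0.51281523 -0.29961196  0.046     ] [ 0.51428231 -0.30708395  0.023     ]
top hole ((449.3761901855469, 217.5789031982422), (34.912353515625, 36.324100494384766), 126.87471771240234) [ 0.51421595 -0.30430092  0.046     ] [ 0.51571074 -0.31186565  0.023     ]
side outer ((381.826904296875, 170.60694885253906), (27.562480926513672, 29.80580711364746), 17.189916610717773) [ 0.50789316 -0.2787948   0.046     ] [ 0.51719916 -0.31246436  0.023     ]
grip tri (array([0.54120999, 0.23128006, 0.14068436]), np.float64(0.0011001761222336327))
[0.53865821 0.22802023 0.162     ] [0.53089956 0.2511135  0.162     ]
[0.54076014 0.23117022 0.14      ] [0.54210555 0.23077326 0.14      ]
[0.56148161 0.23292516 0.162     ]
[0.56042491 0.21944094 0.162     ]
[0.51467276 0.22041695 0.162     ]
[0.51568277 0.235171   0.162     ]
boxc [0.70326631 0.31562968 0.114     ]
boxc [0.68873353 0.11770959 0.114     ]
boxc [0.49091566 0.12659118 0.114     ]
boxc [0.50335242 0.32644626 0.114     ]
glue [0.36278994 0.34204581 0.135     ]
jar [0.38684049 0.03878877 0.07      ]
tape [ 0.70338476 -0.29666915  0.035     ]
block [ 0.37474226 -0.09075612  0.035     ]
small [ 0.36351973 -0.2738823   0.035     ]
boneL [ 0.78985511 -0.01104854  0.02      ]
boneR [ 0.80684647 -0.17367379  0.02      ]
matTL [0.70579592 0.00640871 0.        ]
matBR [ 0.48268618 -0.1824983   0.        ]
handle? cup [0.61133713 0.49092171 0.07      ]
```

```bash
cat >> h.py <<'E'
def mould(n,im,roi):
    "centre of the mould's top face: convex hull of the hole inside the blue rim"
    m=mask(im,(100,90,40),(130,255,255),roi);x0,y0,x1,y1=roi
    cs,h=cv2.findContours(m,cv2.RETR_CCOMP,cv2.CHAIN_APPROX_NONE)
    i=max([i for i in range(len(cs)) if h[0][i][3]>=0],key=lambda i:cv2.contourArea(cs[i]),default=None)
    o=max(blobs(m,1),key=cv2.contourArea)
    r=[cv2.fitEllipse(o)]
    if i is not None: r.append(cv2.fitEllipse(cv2.convexHull(cs[i])))
    return r
E
python3 - <<'E'
from h import *
s=cv2.imread("pics/side0.png");t=cv2.imread("pics/top0.png")
for n,im,roi in(("top",t,(420,190,475,242)),("side",s,(355,150,402,190))):
    for e in mould(n,im,roi): print(n,e,on(n,*e[0],.046))
# expected silhouette centre in each view for hypothesised centre
c=np.array([.515,-.302]);
for n in("top","side"):
    P=np.array([proj(n,[c[0]+.06*np.cos(a),c[1]+.06*np.sin(a),z]) for a in np.linspace(0,6.28,60) for z in(0,.046)])
    print(n,P.min(0),P.max(0))
for n,im,roi in(("top",t,(420,190,475,242)),("side",s,(355,150,402,190))):
    m=mask(im,(95,60,30),(135,255,255),roi); print(n,cv2.boundingRect(blobs(m)[0]))
E
```

```text
top ((446.7881164550781, 217.01821899414062), (38.804161071777344, 41.8309440612793), 94.2447738647461) [ 0.51569988 -0.296718    0.046     ]
top ((448.38385009765625, 216.53668212890625), (35.52295684814453, 37.22943115234375), 127.14179229736328) [ 0.51722647 -0.30143266  0.046     ]Traceback (most recent call last):
  File "<stdin>", line 4, in <module>
  File "h.py", line 28, in mould
    if i is not None: r.append(cv2.fitEllipse(cv2.convexHull(cs[i])))
                               ~~~~~~~~~~~~~~^^^^^^^^^^^^^^^^^^^^^^^
cv2.error: OpenCV(4.12.0) /io/opencv/modules/imgproc/src/shapedescr.cpp:361: error: (-201:Incorrect size of input array) There should be at least 5 points to fit the ellipse in function 'fitEllipseNoDirect'
```

```bash
python3 -m handwheel '[{"delta_pos":[0.03,0.026,0],"angular":[0,0,0.12],"claw":0},{"delta_pos":[0.03,0.026,0],"angular":[0,0,0.12],"claw":0},{"delta_pos":[0.03,0.026,0],"angular":[0,0,0.12],"claw":0},{"delta_pos":[0.03,0.026,0],"angular":[0,0,0.12],"claw":0},{"delta_pos":[0.03,0.026,0],"angular":[0,0,0.12],"claw":0}]'
```

```text
t: 0.52
tool_pos: [0.4272, -0.4292, 0.4044]
eef_rot: [-180.0, -0.0, 60.9]
force: [0.4, -0.8, 0.1]
finger_gap: 0.0854
```

```bash
python3 -m handwheel '[{"delta_pos":[0.029,0.019,0],"angular":[0,0,0.08],"claw":0},{"delta_pos":[0.028,0.019,-0.01],"angular":[0,0,0.079],"claw":0},{"delta_pos":[0,0,-0.035],"angular":[0,0,0],"claw":0},{"delta_pos":[0,0,-0.035],"angular":[0,0,0],"claw":0},{"delta_pos":[0,0,-0.035],"angular":[0,0,0],"claw":0}]'; python3 -m handwheel '[{"delta_pos":[0,0,-0.03],"angular":[0,0,0],"claw":0},{"delta_pos":[0,0,-0.03],"angular":[0,0,0],"claw":0},{"delta_pos":[0,0,-0.025],"angular":[0,0,0],"claw":0},{"delta_pos":[0,0,-0.015],"angular":[0,0,0],"claw":0},{"delta_pos":[0,0,-0.004],"angular":[0,0,0],"claw":0}]'
python3 - <<'E'
from h import *
for n in("side","top"): cv2.imwrite(f"pics/{n}1.png",eyes.capture(n))
s=cv2.imread("pics/side1.png");t=cv2.imread("pics/top1.png")
cv2.imwrite("pics/c3.png",np.vstack([cv2.resize(s[120:220,300:500],None,fx=2.9,fy=2.9),cv2.resize(t[160:260,350:550],None,fx=2.9,fy=2.9)]))
print(telemetry.observe()["tool_pos"],telemetry.observe()["eef_rot"])
E
```

```text
t: 0.93
tool_pos: [0.4837, -0.3919, 0.2884]
eef_rot: [180.0, 0.0, 69.8]
force: [0.0, -1.0, 0.6]
finger_gap: 0.0852
t: 1.35
tool_pos: [0.4821, -0.392, 0.1822]
eef_rot: [-179.7, -0.1, 69.7]
force: [-1.1, 0.1, 0.1]
finger_gap: 0.0853
[ 0.48300071 -0.39243984  0.18473115] [-1.79879846e+02 -4.48197308e-02  6.97228159e+01]
```

View pics/c3.png

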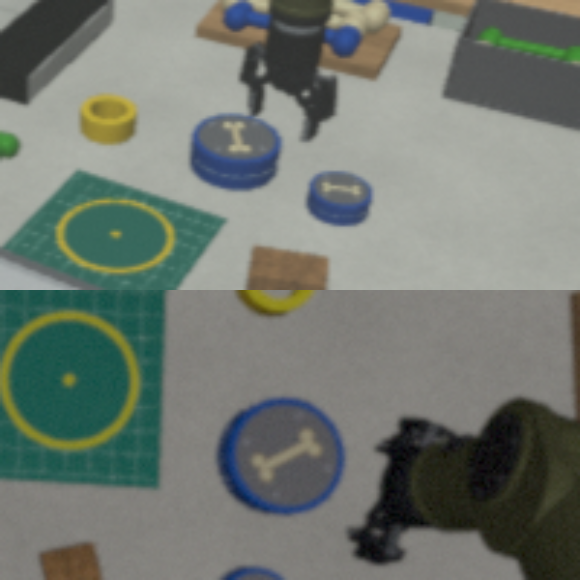

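```bash
python3 -m handwheel '[{"delta_pos":[0.0035,0.0094,-0.003],"angular":[0,0,0],"claw":0},{"delta_pos":[0.0035,0.0094,-0.003],"angular":[0,0,0],"claw":0},{"delta_pos":[0.0035,0.0094,0],"angular":[0,0,0],"claw":0},{"delta_pos":[0.0021,0.0056,0],"angular":[0,0,0],"claw":0},{"delta_pos":[0.0021,0.0056,0],"angular":[0,0,0],"claw":0}]'
python3 -m handwheel '[{"delta_pos":[0.0021,0.0056,0],"angular":[0,0,0],"claw":0},{"delta_pos":[0.0021,0.0056,0],"angular":[0,0,0],"claw":0},{"delta_pos":[0.0028,0.0075,0],"angular":[0,0,0],"claw":0},{"delta_pos":[0.0028,0.0075,0],"angular":[0,0,0],"claw":0},{"delta_pos":[0.0028,0.0075,0],"angular":[0,0,0],"claw":0}]'
python3 - <<'E'
from h import *
t=eyes.capture("top");cv2.imwrite("pics/top2.png",t)
cv2.imwrite("pics/c4.png",cv2.resize(t[150:270,340:540],None,fx=3,fy=3))
for e in mould("top",t,(400,180,480,245)): print(e,on("top",*e[0],.046))
print(telemetry.observe()["tool_pos"])
E
```

```text
t: 1.87
tool_pos: [0.4987, -0.3517, 0.1804]
eef_rot: [179.9, -0.0, 69.8]
force: [-0.3, -0.0, -0.8]
finger_gap: 0.0852
t: 2.28
tool_pos: [0.5106, -0.3199, 0.1801]
eef_rot: [179.9, 0.1, 69.6]
force: [-2.0, -3.8, 4.2]
finger_gap: 0.0855
((437.6534423828125, 212.73373413085938), (37.3195915222168, 40.528934478759766), 100.565673828125) [ 0.52776083 -0.27001441  0.046     ]
[ 0.51153597 -0.3175438   0.18009151]
```

View pics/c4.png

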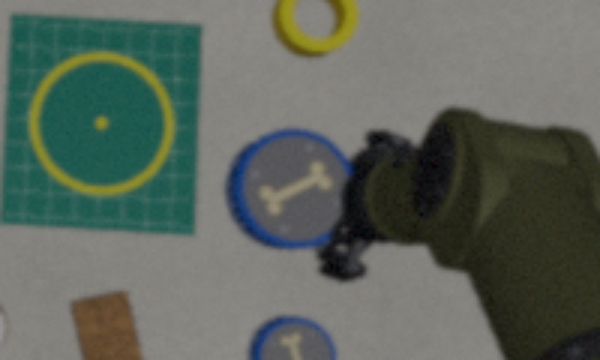

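```bash
python3 -m handwheel '[{"delta_pos":[0.0034,0.0094,0],"angular":[0,0,0],"claw":0},{"delta_pos":[0.0034,0.0094,0],"angular":[0,0,0],"claw":0},{"delta_pos":[0.0034,0.0094,0],"angular":[0,0,0],"claw":0},{"delta_pos":[0.0034,0.0094,0],"angular":[0,0,0],"claw":0},{"delta_pos":[0.0034,0.0094,0],"angular":[0,0,0],"claw":0}]'
python3 -m handwheel '[{"delta_pos":[0.0034,0.0094,0],"angular":[0,0,0],"claw":0},{"delta_pos":[0.0034,0.0094,0],"angular":[0,0,0],"claw":0},{"delta_pos":[0.0034,0.0094,0],"angular":[0,0,0],"claw":0},{"delta_pos":[0.0034,0.0094,0],"angular":[0,0,0],"claw":0},{"delta_pos":[0.0034,0.0094,0],"angular":[0,0,0],"claw":0}]'
python3 -m handwheel '[{"delta_pos":[0.0034,0.0094,0],"angular":[0,0,0],"claw":0},{"delta_pos":[0.0034,0.0094,0],"angular":[0,0,0],"claw":0},{"delta_pos":[0.0025,0.007,0],"angular":[0,0,0],"claw":0},{"delta_pos":[0.0017,0.0047,0],"angular":[0,0,0],"claw":0},{"delta_pos":[0.001,0.0028,0],"angular":[0,0,0],"claw":0}]'
python3 - <<'E'
from h import *
t=eyes.capture("top");s=eyes.capture("side");cv2.imwrite("pics/top3.png",t);cv2.imwrite("pics/side3.png",s)
cv2.imwrite("pics/c5.png",np.vstack([cv2.resize(t[150:245,330:530],None,fx=3,fy=3),cv2.resize(s[135:235,260:460],None,fx=3,fy=3)]))
for e in mould("top",t,(345,160,460,245)): print(e,on("top",*e[0],.046))
print(telemetry.observe()["tool_pos"],telemetry.observe()["eef_rot"])
E
```

```text
t: 2.75
tool_pos: [0.5275, -0.2728, 0.1799]
eef_rot: [180.0, 0.1, 69.7]
force: [-2.5, -5.1, 4.2]
finger_gap: 0.0851
t: 3.17
tool_pos: [0.5444, -0.2258, 0.1799]
eef_rot: [180.0, 0.1, 69.7]
force: [-1.0, -4.9, 5.4]
finger_gap: 0.0853
t: 3.58
tool_pos: [0.5566, -0.1919, 0.1799]
eef_rot: [180.0, 0.0, 69.7]
force: [-2.5, -6.0, 5.9]
finger_gap: 0.0855
((394.2371826171875, 196.46182250976562), (37.7691535949707, 38.43324279785156), 80.5374755859375) [ 0.57331941 -0.14202583  0.046     ]
[ 0.55666676 -0.19162474  0.17976808] [-1.79996035e+02 -7.90374057e-03  6.97499000e+01]
```

View pics/c5.png

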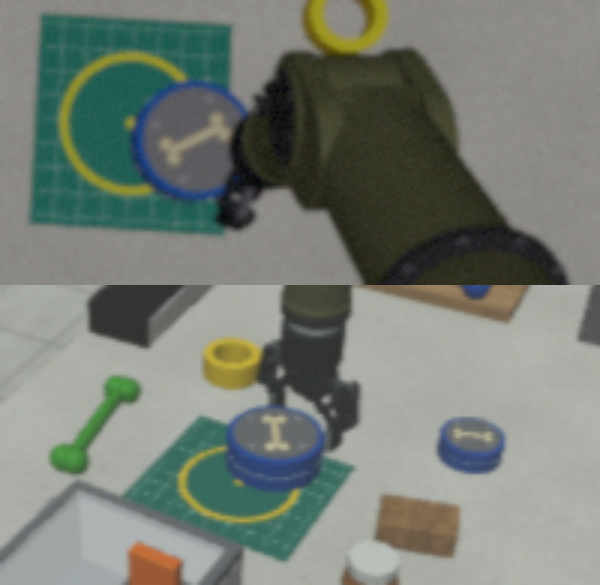

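```bash
cat >> h.py <<'E'
from scipy.optimize import least_squares
def arc(n,im,roi,a0,a1,z,r=.06):
    m=mask(im,(95,70,30),(135,255,255),roi);c=cv2.convexHull(blobs(m)[0])
    k=np.zeros_like(m);cv2.drawContours(k,[c],-1,255,-1);c=blobs(k)[0][:,0,:].astype(float)
    q=c-(c.min(0)+c.max(0))/2;a=np.degrees(np.arctan2(-q[:,1],q[:,0]))%360
    c=c[((a-a0)%360)<=((a1-a0)%360)]
    q=c-(k.nonzero()[1].mean(),k.nonzero()[0].mean());c=c+.5*q/np.linalg.norm(q,axis=1)[:,None]
    P=np.array([on(n,*p,z)[:2] for p in c])
    s=least_squares(lambda x:np.hypot(*(P-x).T)-r,P.mean(0),loss="soft_l1",f_scale=.001)
    return s.x,len(P),np.sqrt(np.mean((np.hypot(*(P-s.x).T)-r)**2))
E
python3 - <<'E'
from h import *
R=lambda f:cv2.imread(f"pics/{f}.png")
print("start: side top-arc",arc("side",R("side0"),(355,150,402,190),10,170,.046))
print("side low",arc("side",R("side0"),(355,150,402,190),200,340,0))
print("top right arc",arc("top",R("top0"),(420,190,475,242),-80,70,.046))
print("top left arc",arc("top",R("top0"),(420,190,475,242),110,250,0))
print("now: side top-arc",arc("side",R("side3"),(320,160,372,205),60,170,.046))
print("side low",arc("side",R("side3"),(320,160,372,205),200,340,0))
print("top left",arc("top",R("top3"),(345,160,425,225),110,250,0))
E
```

```text
start: side top-arc (array([ 0.51743692, -0.29466088]), 38, np.float64(0.0035774722594782726))
side low (array([ 0.52203372, -0.30608064]), 31, np.float64(0.001736940356090442))
top right arc (array([ 0.51726455, -0.30033737]), 49, np.float64(0.0008105527558135667))
top left arc (array([ 0.51785866, -0.30430192]), 43, np.float64(0.0010339337088746338))
now: side top-arc (array([ 0.57470223, -0.13174912]), 29, np.float64(0.0038660870746327096))
side low (array([ 0.57795136, -0.14502777]), 33, np.float64(0.0013563589925311148))
top left (array([ 0.57658853, -0.14323565]), 41, np.float64(0.0014630103537499927))
```

```bash
python3 -m handwheel '[{"delta_pos":[0.0031,0.0094,0],"angular":[0,0,0],"claw":0},{"delta_pos":[0.0031,0.0094,0],"angular":[0,0,0],"claw":0},{"delta_pos":[0.0031,0.0094,0],"angular":[0,0,0],"claw":0},{"delta_pos":[0.0025,0.0076,0],"angular":[0,0,0],"claw":0},{"delta_pos":[0.0016,0.0047,0],"angular":[0,0,0],"claw":0}]'
python3 -m handwheel '[{"delta_pos":[0.001,0.0028,0],"angular":[0,0,0],"claw":0},{"delta_pos":[0.001,0.0028,0],"angular":[0,0,0],"claw":0},{"delta_pos":[0.0006,0.002,0],"angular":[0,0,0],"claw":0},{"delta_pos":[0,0,0],"angular":[0,0,0],"claw":0},{"delta_pos":[0,0,0],"angular":[0,0,0],"claw":0}]'
cat > look.py <<'E'
from h import *
import sys
k=sys.argv[1]
t=eyes.capture("top");s=eyes.capture("side");cv2.imwrite(f"pics/top{k}.png",t);cv2.imwrite(f"pics/side{k}.png",s)
cv2.imwrite(f"pics/d{k}.png",np.vstack([cv2.resize(t[150:235,330:470],None,fx=4,fy=3.5),cv2.resize(s[160:235,280:420],None,fx=4,fy=3.5)]))
print("side low",arc("side",s,(295,160,372,225),200,340,0))
print("top left",arc("top",t,(345,160,425,225),110,250,0))
for n,im,roi in(("top",t,(340,150,408,228)),("side",s,(300,178,380,226))):
    m=mask(im,(18,80,80),(34,255,255),roi)
    for c in blobs(m,20): print(n,"yellow",cv2.boundingRect(c))
print(telemetry.observe()["tool_pos"],telemetry.observe()["eef_rot"])
E
python3 look.py 4
```

```text
t: 4.1
tool_pos: [0.5701, -0.1504, 0.1796]
eef_rot: [-180.0, -0.0, 69.8]
force: [-1.2, -4.3, 3.4]
finger_gap: 0.0857
t: 4.52
tool_pos: [0.5725, -0.1439, 0.1796]
eef_rot: [-180.0, -0.0, 69.7]
force: [-0.8, -2.3, 3.7]
finger_gap: 0.0851
side low (array([ 0.59458789, -0.09689237]), 36, np.float64(0.001616273032378743))
top left (array([ 0.59357509, -0.09391074]), 41, np.float64(0.0013979921002101902))
top yellow (350, 168, 36, 47)
side yellow (320, 193, 40, 21)
[ 0.57248775 -0.14391271  0.17959809] [-1.79987061e+02 -3.13641086e-02  6.97249016e+01]
```

View pics/d4.png

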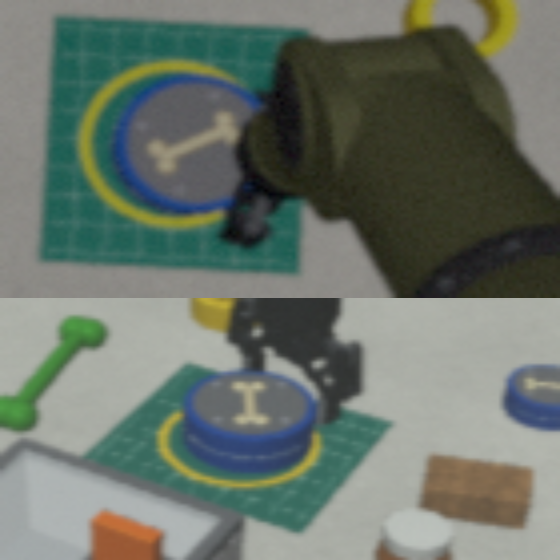

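```bash
python3 -m handwheel '[{"delta_pos":[0.0008,0.002,0],"angular":[0,0,0],"claw":0},{"delta_pos":[0.0008,0.002,0],"angular":[0,0,0],"claw":0},{"delta_pos":[0.0005,0.0015,0],"angular":[0,0,0],"claw":0},{"delta_pos":[0,0.0006,0],"angular":[0,0,0],"claw":0},{"delta_pos":[0,0,0],"angular":[0,0,0],"claw":0}]'
python3 look.py 5
python3 -m handwheel '[{"delta_pos":[-0.002,-0.005,0],"angular":[0,0,0],"claw":0},{"delta_pos":[-0.008,-0.022,0],"angular":[0,0,0],"claw":0},{"delta_pos":[-0.012,-0.035,0],"angular":[0,0,0],"claw":0},{"delta_pos":[-0.01,-0.03,0.015],"angular":[0,0,0],"claw":0},{"delta_pos":[-0.01,-0.025,0.02],"angular":[0,0,0],"claw":0}]'
python3 look.py 6
python3 - <<'E'
from h import *
t=cv2.imread("pics/top6.png")
for e in mould("top",t,(345,160,425,225)): print(e,on("top",*e[0],.046))
print("right",arc("top",t,(345,160,425,225),-80,70,.046))
E
```

```text
t: 5.03
tool_pos: [0.5748, -0.1377, 0.1796]
eef_rot: [180.0, -0.0, 69.7]
force: [-0.5, -3.4, 1.4]
finger_gap: 0.0854
side low (array([ 0.59674677, -0.09031044]), 34, np.float64(0.0014316084044857223))
top left (array([ 0.59626797, -0.08816731]), 43, np.float64(0.0016490083240395625))
top yellow (350, 168, 39, 47)
side yellow (320, 193, 40, 21)
[ 0.57477142 -0.13769185  0.17962573] [ 1.79992264e+02 -3.38971037e-02  6.97341308e+01]
t: 5.55
tool_pos: [0.5312, -0.2567, 0.2132]
eef_rot: [-179.8, -0.0, 69.7]
force: [0.2, -2.5, 0.8]
finger_gap: 0.0853
side low (array([ 0.59701972, -0.08997816]), 35, np.float64(0.0013906374368180263))
top left (array([ 0.59548066, -0.08787776]), 43, np.float64(0.0012610832551903952))
top yellow (350, 168, 47, 47)
side yellow (320, 193, 40, 21)
[ 0.5309638  -0.26085034  0.21660491] [1.79828691e+02 1.76383732e-01 6.92803310e+01]
((375.4743957519531, 190.24624633789062), (38.84527587890625, 39.468544006347656), 60.80855941772461) [ 0.59071877 -0.08627207  0.046     ]
((376.5472717285156, 189.51051330566406), (35.40800476074219, 36.28046798706055), 127.18755340576172) [ 0.59299721 -0.08945019  0.046     ]
right (array([ 0.59218028, -0.08741157]), 45, np.float64(0.0012543935926568744))
```

View pics/d6.png

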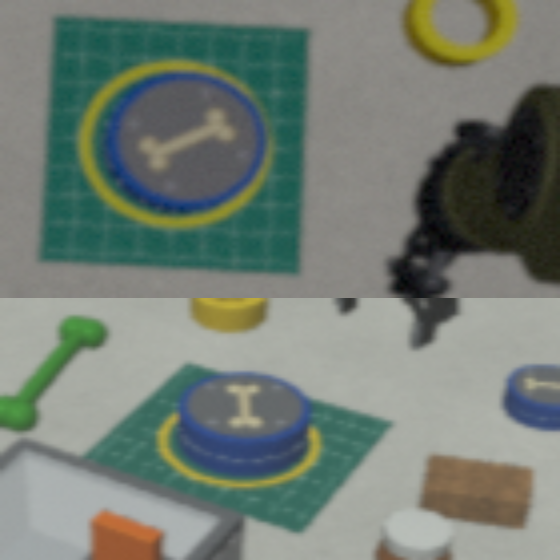

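The mould sits inside the ring, about 2 mm short: it measures (0.593,-0.088) against a ring centre of about (0.595,-0.086). There is plenty of time, so I'll do one fine nudge from the same cradle pose.

```bash
python3 -m handwheel '[{"delta_pos":[0.01,0.025,-0.02],"angular":[0,0,0],"claw":0},{"delta_pos":[0.01,0.03,-0.015],"angular":[0,0,0],"claw":0},{"delta_pos":[0.012,0.035,0],"angular":[0,0,0],"claw":0},{"delta_pos":[0.005,0.015,0],"angular":[0,0,0],"claw":0},{"delta_pos":[0.002,0.005,0],"angular":[0,0,0],"claw":0}]'
python3 -m handwheel '[{"delta_pos":[0.001,0.003,0],"angular":[0,0,0],"claw":0},{"delta_pos":[0.001,0.002,0],"angular":[0,0,0],"claw":0},{"delta_pos":[0.0015,0.002,0],"angular":[0,0,0],"claw":0},{"delta_pos":[0.0013,0.0016,0],"angular":[0,0,0],"claw":0},{"delta_pos":[0,0,0],"angular":[0,0,0],"claw":0}]'
python3 -m handwheel '[{"delta_pos":[0,0,0],"angular":[0,0,0],"claw":0},{"delta_pos":[-0.002,-0.005,0],"angular":[0,0,0],"claw":0},{"delta_pos":[-0.008,-0.022,0],"angular":[0,0,0],"claw":0},{"delta_pos":[-0.012,-0.035,0],"angular":[0,0,0],"claw":0},{"delta_pos":[-0.008,-0.025,0.025],"angular":[0,0,0],"claw":0}]'
python3 look.py 7
python3 - <<'E'
from h import *
t=cv2.imread("pics/top7.png");s=cv2.imread("pics/side7.png")
for e in mould("top",t,(345,160,425,225)): print(e,on("top",*e[0],.046))
print("right",arc("top",t,(345,160,425,225),-80,70,.046))
# yellow visible ring gap: spot from ring outer contour in both views
for n,im,roi in(("top",t,(340,150,408,228)),("side",s,(300,178,380,226))):
    m=mask(im,(18,80,80),(34,255,255),roi);c=np.vstack(blobs(m,5))
    e=cv2.fitEllipse(cv2.convexHull(c));print(n,e,on(n,*e[0],0))
E
```

```text
t: 6.07
tool_pos: [0.5728, -0.1393, 0.1793]
eef_rot: [-180.0, -0.2, 70.1]
force: [0.8, -0.5, 0.7]
finger_gap: 0.0853
t: 6.48
tool_pos: [0.576, -0.1376, 0.1796]
eef_rot: [-180.0, 0.1, 69.6]
force: [-1.3, -1.2, 0.0]
finger_gap: 0.0852
t: 6.9
tool_pos: [0.544, -0.2256, 0.2013]
eef_rot: [-179.6, 0.1, 69.7]
force: [-0.5, -0.8, 1.0]
finger_gap: 0.0855
side low (array([ 0.59756252, -0.08927533]), 34, np.float64(0.0013615809738087674))
top left (array([ 0.59659193, -0.08711035]), 42, np.float64(0.0013410961230010834))
top yellow (350, 168, 47, 47)
side yellow (320, 194, 40, 20)
[ 0.5450143  -0.23024866  0.20689623] [179.78500673   0.22457328  69.21796857]
((375.331298828125, 189.97442626953125), (38.57270431518555, 39.7105598449707), 61.9077262878418) [ 0.59152543 -0.08584222  0.046     ]
((376.24542236328125, 189.21253967285156), (35.52423858642578, 36.238765716552734), 126.2413101196289) [ 0.59387247 -0.08854806  0.046     ]
right (array([ 0.59310722, -0.08697381]), 46, np.float64(0.001169706836919111))
top ((373.2557373046875, 190.83750915527344), (46.31559753417969, 47.57267761230469), 137.55528259277344) [ 0.59474041 -0.08593055  0.        ]
side ((339.3567199707031, 201.05531311035156), (24.69074821472168, 40.417423248291016), 92.38396453857422) [ 5.96113447e-01 -8.42879609e-02  1.11022302e-16]
```

The mould is centred within about 1.5 mm in both views. Next comes the lid: rise, then cross over while turning to yaw ≈ -3°.

```bash
python3 -c "
from plant import telemetry;print(telemetry.observe()['joint_pos'].round(1))"
python3 -m handwheel '[{"delta_pos":[0,0,0.035],"angular":[0,0,-0.1],"claw":0},{"delta_pos":[0,0,0.035],"angular":[0,0,-0.1],"claw":0},{"delta_pos":[0,0,0.035],"angular":[0,0,-0.1],"claw":0},{"delta_pos":[0,0,0.035],"angular":[0,0,-0.1],"claw":0},{"delta_pos":[0,0.01,0.03],"angular":[0,0,-0.1],"claw":0}]'
python3 -m handwheel '[{"delta_pos":[0,0.035,0],"angular":[0,0,-0.08],"claw":0},{"delta_pos":[0,0.035,0],"angular":[0,0,-0.08],"claw":0},{"delta_pos":[0,0.035,0],"angular":[0,0,-0.08],"claw":0},{"delta_pos":[0,0.035,0],"angular":[0,0,-0.08],"claw":0},{"delta_pos":[0,0.035,0],"angular":[0,0,-0.08],"claw":0}]'
python3 -c "
from plant import telemetry;print(telemetry.observe()['joint_pos'].round(1))"
```

```text
[ 32.7  39.4 -19.6 104.1  19.9  39.6 -19. ]
t: 7.42
tool_pos: [0.5462, -0.2152, 0.3773]
eef_rot: [179.9, -0.1, 40.6]
force: [0.6, -0.3, 0.3]
finger_gap: 0.0858
t: 7.83
tool_pos: [0.5461, -0.0367, 0.375]
eef_rot: [180.0, -0.1, 17.9]
force: [0.7, -0.1, 0.5]
finger_gap: 0.0849
[  9.1  23.6 -11.4 100.4   5.4  56.4 -76.4]
```

```bash

python3 -m handwheel '[{"delta_pos":[0,0.036,0],"angular":[0,0,-0.074],"claw":0},{"delta_pos":[0,0.036,0],"angular":[0,0,-0.074],"claw":0},{"delta_pos":[0,0.036,0],"angular":[0,0,-0.074],"claw":0},{"delta_pos":[0,0.036,0],"angular":[0,0,-0.074],"claw":0},{"delta_pos":[0,0.036,0],"angular":[0,0,-0.074],"claw":0}]'
python3 -m handwheel '[{"delta_pos":[0,0.036,0],"angular":[0,0,0],"claw":0},{"delta_pos":[-0.003,0.036,0],"angular":[0,0,0],"claw":0},{"delta_pos":[-0.002,0.015,0],"angular":[0,0,0],"claw":0},{"delta_pos":[0,0,0],"angular":[0,0,0],"claw":0},{"delta_pos":[0,0,0],"angular":[0,0,0],"claw":0}]'
python3 - <<'E'
from h import *
for n in("side","top"): cv2.imwrite(f"pics/{n}8.png",eyes.capture(n))
s=cv2.imread("pics/side8.png");t=cv2.imread("pics/top8.png")
cv2.imwrite("pics/c8.png",np.vstack([cv2.resize(s[150:300,200:400],None,fx=2.9,fy=2),cv2.resize(t[130:240,200:400],None,fx=2.9,fy=2.7)]))
o=telemetry.observe();print(o["tool_pos"],o["eef_rot"],o["joint_pos"].round(1))
E
```

```text
t: 8.25
tool_pos: [0.5461, 0.1435, 0.3749]
eef_rot: [-180.0, -0.0, -3.3]
force: [1.4, -0.7, 0.5]
finger_gap: 0.0854
t: 8.67
tool_pos: [0.541, 0.2298, 0.3745]
eef_rot: [-180.0, -0.0, -2.9]
force: [-0.1, -0.1, 0.1]
finger_gap: 0.0855
[0.54166202 0.22736194 0.37462338] [ 1.79955464e+02 -1.73320298e-02 -3.12541637e+00] [ -19.9   26.9   -8.1   94.5    4.3   58.9 -122.5]
```

View pics/c8.png

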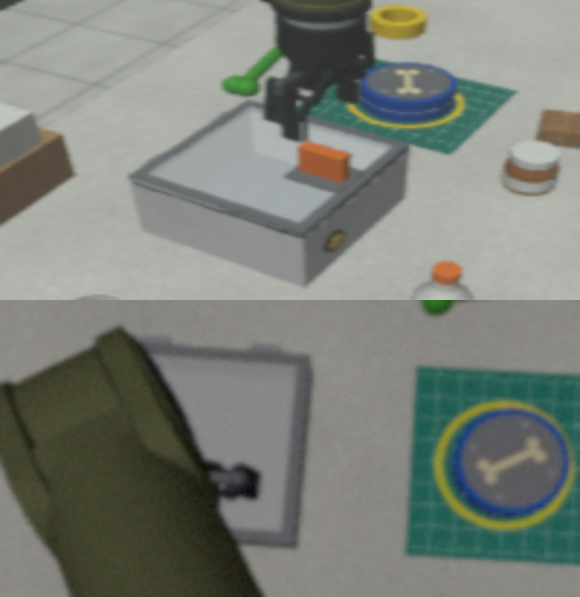

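```bash

python3 -m handwheel '[{"delta_pos":[0,0.003,-0.02],"angular":[0,0,0],"claw":0},{"delta_pos":[0,0,-0.02],"angular":[0,0,0],"claw":0},{"delta_pos":[0,0,-0.02],"angular":[0,0,0],"claw":0},{"delta_pos":[0,0,-0.012],"angular":[0,0,0],"claw":0},{"delta_pos":[0,0,-0.005],"angular":[0,0,0],"claw":0}]' 60
python3 -m handwheel '[{"delta_pos":[0,0,0],"angular":[0,0,0],"claw":0.3},{"delta_pos":[0,0,0],"angular":[0,0,0],"claw":0.4},{"delta_pos":[0,0,0],"angular":[0,0,0],"claw":0.5},{"delta_pos":[0,0,0],"angular":[0,0,0],"claw":0.6},{"delta_pos":[0,0,0],"angular":[0,0,0],"claw":0.65}]' 60
python3 - <<'E'
from h import *
s=eyes.capture("side");cv2.imwrite("pics/side9.png",s)
cv2.imwrite("pics/c9.png",cv2.resize(s[160:280,240:360],None,fx=5,fy=5,interpolation=cv2.INTER_CUBIC))
o=telemetry.observe();print(o["tool_pos"],o["eef_rot"],o["finger_gap"])
print([proj("side",[*o["tool_pos"][:2],z]) for z in(.14,.125)])
E
```

```text
t: 9.18
tool_pos: [0.5414, 0.2294, 0.2959]
eef_rot: [179.9, 0.1, -3.2]
force: [0.6, -0.6, 0.0]
finger_gap: 0.0855
t: 9.6
tool_pos: [0.5416, 0.2315, 0.2986]
eef_rot: [-180.0, -0.1, -3.1]
force: [1.0, -0.4, 0.2]
finger_gap: 0.03
[0.54153098 0.23158989 0.29838399] [-1.79967010e+02 -6.33388672e-02 -3.05212602e+00] 0.029829096411663494
[(np.float64(311.04214264696725), np.float64(230.74790208793775)), (np.float64(311.0814405009856), np.float64(234.6710130100635))]
```

View pics/c9.png

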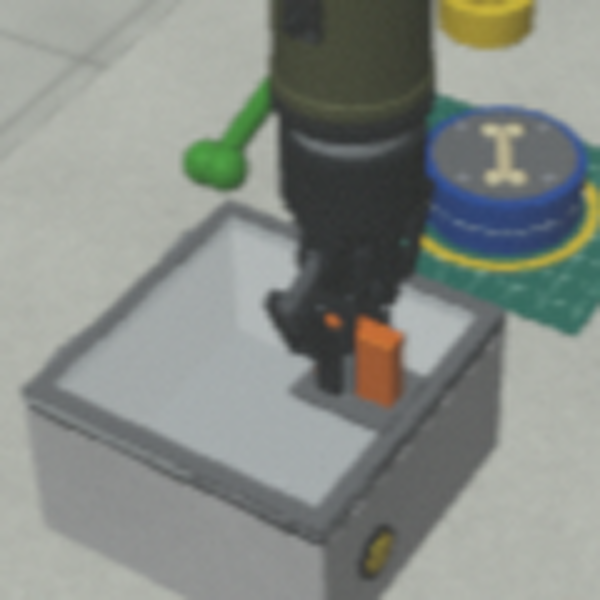

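```bash

python3 -m handwheel '[{"delta_pos":[0,0,0],"angular":[0,0,0],"claw":0.75},{"delta_pos":[0,0,0],"angular":[0,0,0],"claw":0.85},{"delta_pos":[0,0,0],"angular":[0,0,0],"claw":0.95},{"delta_pos":[0,0,0],"angular":[0,0,0],"claw":1},{"delta_pos":[0,0,0],"angular":[0,0,0],"claw":1}]' 80
python3 -m handwheel '[{"delta_pos":[0,0,0],"angular":[0,0,0],"claw":1},{"delta_pos":[0,0,0],"angular":[0,0,0],"claw":1},{"delta_pos":[0,0,0.0005],"angular":[0,0,0],"claw":1},{"delta_pos":[0,0,0.0005],"angular":[0,0,0],"claw":1},{"delta_pos":[0,0,0],"angular":[0,0,0],"claw":1}]'
python3 - <<'E'
from h import *
o=telemetry.observe();print(o["tool_pos"],o["eef_rot"],o["finger_gap"],o["force"],o["wrist_torque"])
E
```

```text
t: 10.07
tool_pos: [0.5415, 0.2307, 0.2982]
eef_rot: [179.9, -0.0, -3.1]
force: [-1.8, -2.8, 5.7]
finger_gap: 0.0149
t: 10.48
tool_pos: [0.5415, 0.2308, 0.2983]
eef_rot: [179.9, 0.0, -3.1]
force: [0.9, -5.0, -2.4]
finger_gap: 0.0153
[0.54152075 0.23076927 0.29825682] [ 1.79929579e+02  2.88140979e-02 -3.10655892e+00] 0.015273259633386283 [ 0.93782142 -5.04255474 -2.38179754] [-0.6447463  -0.18522493 -0.30534982]
```

```bash

python3 -m handwheel '[{"delta_pos":[0.0006,0,0.0005],"angular":[0.0002,0.003,0],"claw":1},{"delta_pos":[0.0006,0,0.0005],"angular":[0.0002,0.003,0],"claw":1},{"delta_pos":[0.0006,0,0.0005],"angular":[0.0002,0.003,0],"claw":1},{"delta_pos":[0.0006,0,0.0005],"angular":[0.0002,0.003,0],"claw":1},{"delta_pos":[0,0,0],"angular":[0,0,0],"claw":1}]'
python3 - <<'E'
from h import *
o=telemetry.observe();print(o["tool_pos"],o["eef_rot"],o["finger_gap"],o["force"],o["wrist_torque"])
E
```

```text
t: 10.9
tool_pos: [0.5439, 0.2307, 0.2999]
eef_rot: [179.9, 0.8, -3.1]
force: [1.4, -6.3, -10.3]
finger_gap: 0.0149
[0.54393463 0.23070626 0.29988157] [179.91221326   0.78246769  -3.09443889] 0.014921131069251262 [  1.38674424  -6.29585834 -10.29387605] [-0.93420188 -0.71453421 -0.25428978]
```

```bash

python3 -m handwheel '[{"delta_pos":[0.0006,-0.001,0.0005],"angular":[0.0002,0.003,0],"claw":1},{"delta_pos":[0.0006,0,0.0005],"angular":[0.0002,0.003,0],"claw":1},{"delta_pos":[0.0006,0,0.0005],"angular":[0.0002,0.003,0],"claw":1},{"delta_pos":[0.0006,0,0.0005],"angular":[0.0002,0.003,0],"claw":1},{"delta_pos":[0,0,0],"angular":[0,0,0],"claw":1}]'
python3 - <<'E'
from h import *
o=telemetry.observe();print(o["tool_pos"],o["eef_rot"],o["finger_gap"],o["force"],o["wrist_torque"])
s=eyes.capture("side");cv2.imwrite("pics/side10.png",s)
cv2.imwrite("pics/c10.png",cv2.resize(s[160:280,240:360],None,fx=5,fy=5,interpolation=cv2.INTER_CUBIC))
E
```

```text
t: 11.32
tool_pos: [0.5464, 0.2303, 0.3026]
eef_rot: [180.0, 1.4, -3.1]
force: [2.4, -4.0, -10.0]
finger_gap: 0.0151
[0.54640179 0.23031444 0.30263134] [179.99958527   1.40710567  -3.07106699] 0.015056942463530657 [ 2.44445538 -4.0421076  -9.96970144] [-0.83322986 -0.41069088 -0.24443152]
```

View pics/c10.png

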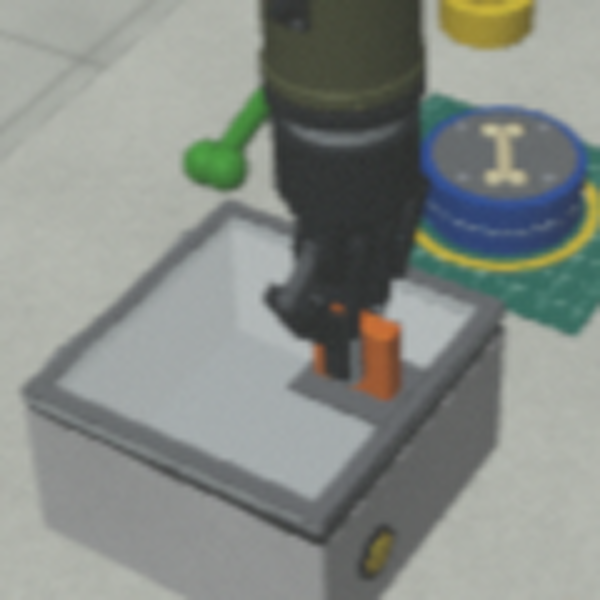

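```bash

python3 -m handwheel '[{"delta_pos":[0.0015,-0.0001,0.0012],"angular":[0.0004,0.008,0],"claw":1},{"delta_pos":[0.0015,-0.0001,0.0012],"angular":[0.0004,0.008,0],"claw":1},{"delta_pos":[0.0015,-0.0001,0.0012],"angular":[0.0004,0.008,0],"claw":1},{"delta_pos":[0.0015,-0.0001,0.0012],"angular":[0.0004,0.008,0],"claw":1},{"delta_pos":[0.0015,-0.0001,0.0012],"angular":[0.0004,0.008,0],"claw":1}]'
python3 -m handwheel '[{"delta_pos":[0.0015,-0.0001,0.0012],"angular":[0.0004,0.008,0],"claw":1},{"delta_pos":[0.0015,-0.0001,0.0012],"angular":[0.0004,0.008,0],"claw":1},{"delta_pos":[0.0015,-0.0001,0.0012],"angular":[0.0004,0.008,0],"claw":1},{"delta_pos":[0.0015,-0.0001,0.0011],"angular":[0.0004,0.008,0],"claw":1},{"delta_pos":[0.0015,-0.0001,0.0011],"angular":[0.0004,0.008,0],"claw":1}]'
python3 - <<'E'
from h import *
o=telemetry.observe();print(o["tool_pos"],o["eef_rot"],o["finger_gap"],o["force"],o["wrist_torque"])
s=eyes.capture("side");cv2.imwrite("pics/side11.png",s)
cv2.imwrite("pics/c11.png",cv2.resize(s[160:280,240:360],None,fx=5,fy=5,interpolation=cv2.INTER_CUBIC))
E
```

```text
t: 11.78
tool_pos: [0.5543, 0.2299, 0.3088]
eef_rot: [-180.0, 3.6, -3.1]
force: [6.0, -2.9, -10.2]
finger_gap: 0.0152
t: 12.2
tool_pos: [0.5623, 0.2293, 0.3145]
eef_rot: [-180.0, 5.8, -3.1]
force: [6.9, -3.8, -12.8]
finger_gap: 0.0151
[0.56233517 0.22933998 0.31453992] [-179.9712479     5.83156448   -3.07515332] 0.015087631530980248 [  6.92250963  -3.75009632 -12.84785479] [-0.59346564 -1.38801405 -0.16497886]
```

View pics/c11.png

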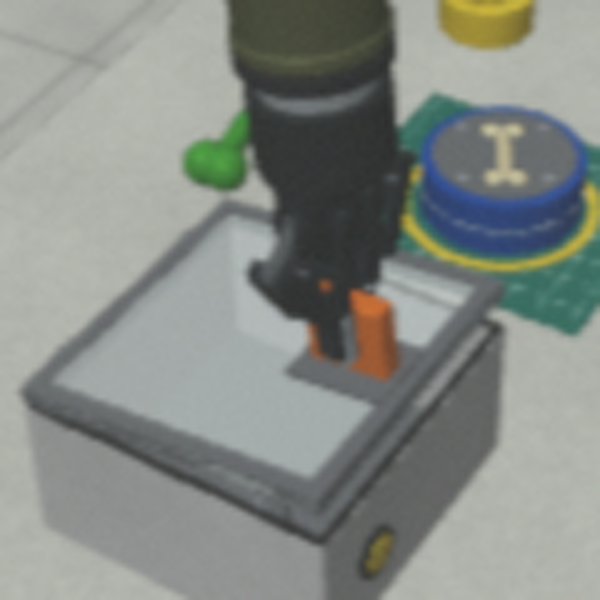

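```bash

python3 -m handwheel '[{"delta_pos":[0.002,-0.0001,0.001],"angular":[0.0005,0.01,0],"claw":1},{"delta_pos":[0.002,-0.0001,0.001],"angular":[0.0005,0.01,0],"claw":1},{"delta_pos":[0.002,-0.0001,0.001],"angular":[0.0005,0.01,0],"claw":1},{"delta_pos":[0.0016,-0.0001,0.0008],"angular":[0.0004,0.008,0],"claw":1},{"delta_pos":[0.001,0,0.0005],"angular":[0.0002,0.005,0],"claw":1}]'
python3 -m handwheel '[{"delta_pos":[0,0,0],"angular":[0,0,0],"claw":1},{"delta_pos":[0,0,0],"angular":[0,0,0],"claw":1},{"delta_pos":[0,0,0],"angular":[0,0,0],"claw":1},{"delta_pos":[0,0,0],"angular":[0,0,0],"claw":1},{"delta_pos":[0,0,0],"angular":[0,0,0],"claw":1}]'
python3 - <<'E'
from h import *
from scipy.optimize import brentq
o=telemetry.observe();print(o["tool_pos"],o["eef_rot"],o["finger_gap"],o["force"],o["wrist_torque"])
p=o["tool_pos"];dx=p[0]-.5415;dz=p[2]-.2983
print("theta tilt",np.radians(o["eef_rot"][1]),"x",brentq(lambda q:-.16*np.cos(q)+.194*np.sin(q)+.16-dx,0,.4),"z",brentq(lambda q:.16*np.sin(q)+.194*np.cos(q)-.194-dz,0,.4))
s=eyes.capture("side");cv2.imwrite("pics/side12.png",s)
cv2.imwrite("pics/c12.png",cv2.resize(s[160:280,240:360],None,fx=5,fy=5,interpolation=cv2.INTER_CUBIC))
E
```

```text
t: 12.67
tool_pos: [0.571, 0.2289, 0.3193]
eef_rot: [-180.0, 8.3, -3.1]
force: [5.4, -4.4, -8.6]
finger_gap: 0.0148
t: 13.08
tool_pos: [0.5709, 0.2289, 0.3194]
eef_rot: [-180.0, 8.2, -3.1]
force: [6.7, -4.0, -8.5]
finger_gap: 0.0155
[0.5709289  0.22888958 0.31938872] [-179.9763301     8.22011074   -3.07659349] 0.01547483139679203 [ 6.65709424 -3.95390266 -8.48462691] [-0.78351766 -1.3614536  -0.1527316 ]
theta tilt 0.14346799731093096 x 0.14368981890660584 z 0.14504443179877183
```

View pics/c12.png

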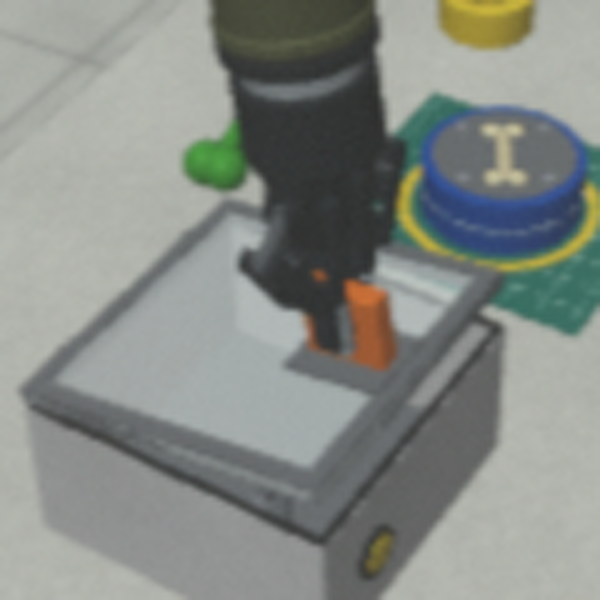

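```bash
python3 - <<'E'
from h import *
a=np.radians(-3.1);X=np.array([np.cos(a),np.sin(a),0]);Y=np.array([-X[1],X[0],0]);Z=np.array([0,0,1.]);G=np.array([.5412,.2312,.140])
H=G+.16*X-.036*Z
def P(q,l):  # lid point relative to hinge
    x=l[0]*np.cos(q)+l[2]*np.sin(q);z=-l[0]*np.sin(q)+l[2]*np.cos(q);return H+x*X+l[1]*Y+z*Z
def cen(f):
    im=cv2.imread(f);m=mask(im,(3,150,90),(17,255,255),(290,200,335,250));c=blobs(m,15)
    return [cv2.boundingRect(k) for k in c]
for f in("0","9","10","11","12"):print(f,cen(f"pics/side{f}.png"))
for q in(0,.1,.13,.15,.17):
    print(q,np.round([proj("side",P(q,l)) for l in((-.185,-.008,.058),(-.185,.008,.058),(-.185,-.008,.01),(-.185,.008,.01))],1).tolist())
E
```

```text
0 [(304, 222, 16, 19)]
9 [(311, 224, 9, 17)]
10 [(312, 223, 7, 16)]
11 [(310, 218, 8, 17)]
12 [(309, 216, 9, 17)]
0 [[320.6, 226.3], [317.6, 229.8], [320.4, 239.0], [317.5, 242.5]]
0.1 [[318.5, 220.5], [315.4, 223.9], [319.9, 233.9], [316.9, 237.5]]
0.13 [[317.7, 218.7], [314.6, 222.1], [319.6, 232.4], [316.6, 235.9]]
0.15 [[317.2, 217.5], [314.1, 220.9], [319.4, 231.3], [316.4, 234.8]]
0.17 [[316.7, 216.3], [313.5, 219.7], [319.2, 230.3], [316.2, 233.8]]
```

```bash

python3 -m handwheel '[{"delta_pos":[0.0006,0,0.0004],"angular":[0.0002,0.003,0],"claw":1},{"delta_pos":[0.0004,0,0.0003],"angular":[0.0001,0.002,0],"claw":1},{"delta_pos":[0,0,0],"angular":[0,0,0],"claw":1},{"delta_pos":[0,0,0],"angular":[0,0,0],"claw":1},{"delta_pos":[0,0,0],"angular":[0,0,0],"claw":1}]'
python3 -m handwheel '[{"delta_pos":[0,0,0],"angular":[0,0,0],"claw":1},{"delta_pos":[0,0,0],"angular":[0,0,0],"claw":1},{"delta_pos":[0,0,0],"angular":[0,0,0],"claw":1},{"delta_pos":[0,0,0],"angular":[0,0,0],"claw":1},{"delta_pos":[0,0,0],"angular":[0,0,0],"claw":1}]'
python3 look.py 13
python3 - <<'E'
from h import *
from scipy.optimize import brentq
o=telemetry.observe();p=o["tool_pos"];dx=p[0]-.5415;dz=p[2]-.2983
print("theta tilt",np.radians(o["eef_rot"][1]),"x",brentq(lambda q:-.16*np.cos(q)+.194*np.sin(q)+.16-dx,0,.4),"z",brentq(lambda q:.16*np.sin(q)+.194*np.cos(q)-.194-dz,0,.4),o["force"],o["finger_gap"])
E
```

```text
t: 13.55
tool_pos: [0.572, 0.2288, 0.32]
eef_rot: [-180.0, 8.5, -3.1]
force: [6.3, -4.8, -8.5]
finger_gap: 0.0148
t: 13.97
tool_pos: [0.572, 0.2288, 0.32]
eef_rot: [-180.0, 8.5, -3.1]
force: [7.3, -4.1, -8.5]
finger_gap: 0.0151
side low (array([ 0.59756201, -0.08927556]), 34, np.float64(0.0013617175060239154))
top left (array([ 0.59652899, -0.08713925]), 43, np.float64(0.0011565000015869254))
top yellow (350, 168, 47, 47)
side yellow (319, 194, 11, 17)
side yellow (340, 197, 20, 17)
[0.57199136 0.22878755 0.32004026] [-179.98171764    8.50068629   -3.08116056]
theta tilt 0.1483649644832037 x 0.1486261308001939 z 0.15006636129720574 [ 5.65309953 -3.79775466 -8.1117487 ] 0.015060173758020151
```

View pics/side13.png

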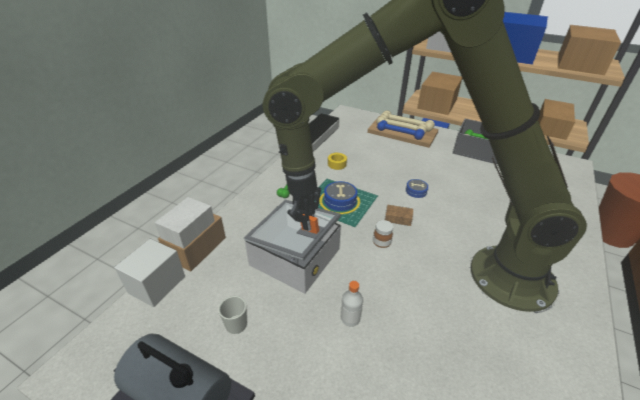

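View pics/top13.png

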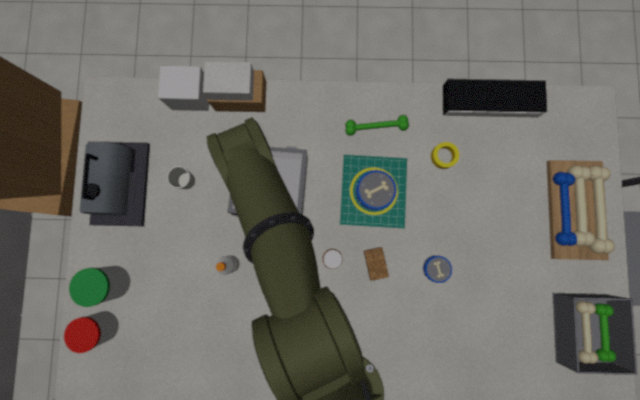

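The mould sits in the ring at top-view pixel (375,190). The lid is held ajar at about 0.149 rad with steady force, and the other things are where they were. Handing in.

```bash
python3 -c "
from plant import ctrl;print(ctrl.job_done())"
```

```text
the job is handed in; nothing more can be done
None
```

I slid the large blue mould into the yellow ring, pushing it with the open fingers and never lifting it. Then I took the orange grip, eased the lid off its seal in small steps along its hinge arc, and handed in at about 14 s while still holding it.

**Mould:** after one fine nudge, its centre measured about 1–2 mm from the ring's centre in the top view. The side-view fit put it up to about 5 mm off. That fit had already shown a similar offset before I moved anything, so I trusted the top view. Its position had not changed in the pictures just before hand-in.

**Lid:** the angle came out at 0.148 to 0.150 rad from the tool's tilt and position, a front gap of about 30 mm. The grip's shift in the side picture agreed. The fingers stayed closed on the block at 15 mm.

**Forces:** the last reading was about 11 N in total, more than the lid's 3 to 6 N. I put the rest down to slight strain between the arm's path and the hinge arc. All readings were far below the limits.

**Other things:** all those visible were where they started. The arm hid part of the bone model in the side view, but the top view showed it in place.

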